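# Unlatch and slide open the bench humidifier

## Task

Uncover the humidifier's green cartridge for refilling: with the fingertips press the red snap tab fully in (it stays in), then push the white cover by its yellow rib, sliding it along its guides off its seat and over the tab until the cartridge well is completely uncovered. The cover is only to be pushed, never lifted out or tipped, and must be left lying flat on the landing; leave the other things on the bench where they stand.

Things in the scene. Friction and masses are not known exactly. Their poses are not given: they have to be found in the camera images.
- humidifier: Fixed low black plastic cassette, 256 long (its x) x 116 wide (its y) x 48 high. Origin: centre of its underside on the bench, z up. The cover slides in its +x direction, on a surface 36 above the bench, between guide walls 47 high (inner faces y +-47.5): off the seat in the -x half, over the tab, onto the grey landing in the +x half.
- well (a point): Centre of the cartridge well's mouth, at x -66, y 0, z 36 of the humidifier. The well spans x -112 to -20 and holds a green cartridge, hidden by the cover at the start. Along the seat (x -128 to -12), lips at |y| over 39, up to 48 above the bench, overhang the cover's edges so that it cannot be lifted there. Back wall 42 high at x -128 to -120.
- landing (a point): Centre of the clear part of the landing, x +67, y 0, z 36 of the humidifier: the cover's origin is here when it touches the end stop (47 high, inner face at x +120). No lips here. The well is uncovered once the cover's origin is past x +33.
- tab (a joint): The red snap tab, which moves straight down: 0 = out (it blocks the front edge of the cover), 0.0125 m = fully in. From 0.008 m on its top is below the sliding surface and the cover can pass over it. It takes about 3 to 4 N all the way to a stop at the end, and stays where it is pushed.
- tab_top (a point): Centre of the top face of the red tab, 52 (along the humidifier's x) x 34 (y), with white grip lines. At x +18, y 0 of the humidifier; at the start 43 above the bench, 7 above the sliding surface; 5.5 below that surface when fully in. It stands in a trough 60 (x -12 to +48) x 72 (y), floor 8 below the sliding surface, so fingertips have room to press it home.
- cover: The white cover, 106 (x) x 90 (y) x 6 thick, about 120 g, with dark vent slots and a yellow push rib on top. Origin: centre of its underside; axes as the humidifier's. It starts on the seat with its origin at about x -65 of the humidifier and its front edge about 4 behind the tab's edge; it is loose, about 2.5 play at each side.
- cover_rib (a point): Centre of the yellow rib that stands on the cover: 10 thick (x) x 56 wide (y) x 14 high, from 6 to 20 above the cover's underside (42 to 56 above the bench). At x -20 of the cover. Push on its -x face, 5 behind this point.
- gum_jar: Bystander: jar with orange cap, 52 across, 60 high. Origin: centre of its underside.
- tape_roll: Bystander: white roll, 64 across, 24 high, lying flat. Origin: centre of its underside.
- tamper: Bystander: upright turned wooden tamper, 40 across, 64 high. Origin: centre of its underside.
- ring_gauge: Bystander: flat brass plate 120 x 50 x 10 with three holes. Origin: centre of its underside.
- mould: Bystander: black cigar mould 260 x 120, 43 high with the eight brown cigars in it. Origin: centre of its underside.
- mug: Bystander: blue mug, 76 across, 85 high. Origin: centre of its underside.
- brush: Bystander: brush lying flat, 170 long. Origin under it.

How it is judged:
By the outcome, as a careful person would: the job done as asked, in the order asked, and still so for the second after the job is handed in, with the robot touching nothing.
It also fails if it takes over 43 s, if anything falls off the work surface, if the arm or the gripper's body presses on something with over 40 N, if the wrist force passes 120 N, or if a joint passes its speed limit or range.

## Robot

A 6-joint arm with a two-finger parallel gripper is mounted at the origin on the work surface. World frame = base frame: x ahead of the robot, y to its left, z up, the work surface at z = 0. Lengths are in m, angles in rad, forces in N, time in s.
With the tool pointing down it reaches from about 0.325 to 0.9 m from the base axis. Payload 6.1 kg.
Tool frame: the origin (TCP) lies between the finger pads; the fingertips stand arm.tip_extent ahead of it and the grasp point (between the pads) lies 5 mm behind it (arm.tip_extent is the distance from the TCP to the fingertips, in m); z points along the fingers, y is the line along which they close (so a half turn about z gives the same grasp; the last joint's range is limited). The gripper opens to 85 mm and grips with 20 to 120 N. Pads are 22 mm wide; open, the fingers measure 114 mm over their backs; the gripper's body (76 mm by 85 mm) begins 54 mm behind the grasp point. The pads swing forward as they close: fully open they stand 13 mm farther back than shut.
Start: joints at [-1.232, 0.22, 1.526, -0, 1.395, -0.126], TCP at [0.28, -0.559, 0.245] pointing down, gripper open.
Joint ranges: [-2.98, 2.98], [-0.91, 2.08], [0.09, 2.57], [-1.24, 4.39], [0.2, 2.65], [-2.68, 2.68]. Speed limits (rad/s): [2.57, 2.57, 3.01, 3.14, 3.14, 3.14].

## Interface

Orientations are given as [roll, pitch, yaw] about the fixed x, y, z axes, in that order (R = Rz(yaw) Ry(pitch) Rx(roll)).
In Python, from workcell import arm, claw, planner, viewer, order gives the robot as it stands. Calls block until the motion is done:
- arm.goto(position, orientation): joint-space move of the TCP to a pose.
- arm.move_straight(position, attitude=None, velocity=0.15): straight line of the TCP; attitude=None keeps the orientation; velocity is the mean speed in m/s.
- arm.goto_joints(angles): joint-space move.
- claw.command_gripper(opening): finger opening in m; the grip force is fixed at half the most; returns when the fingers have stopped.
- arm.wait(seconds).
- planner.ik(position, orientation): joint angles nearest the present ones, or None.
- arm.read_state(): the state.
- viewer.read_camera(name): name is "side" or "top"; returns a dict with "img" (480x640x3 uint8, blue, green, red), "range_z" (480x640 float32, m along the optical axis (not along the pixel's ray), 0 where there is no reading), "fx", "fy", "cx", "cy" (pixels), "k1" (the pictures are not rectified: a ray, as slopes to the right and down, at radius r is drawn at 1 + k1 r^2 times it, then the intrinsics apply), "R" (3x3) and "t" (3): a world point X has camera coordinates R X + t. Camera axes: x right, y down, z forward; pixel columns grow to the right and rows downward; lengths in m; the calibration is good to about 2 mm. A picture is of the moment at which its call begins.
A pose or a line that the arm cannot do raises arm.IKError and nothing moves.
- order.finish_job(): hands the job in; it is judged then, once.
The state is a dict: "clock": time; "joint_positions": joint angles; "qd": joint speeds; "tau": joint torques, N m; "tool_pos": TCP position; "tool_rot": TCP orientation; "force": force on the tool from outside, world axes, zero at the start; "wrist_torque": the same for the moment, N m; "width": finger opening in m; "gripper_force": force on a finger pad.
Only numpy, scipy, OpenCV 4.12 (cv2) and the standard library are available. Lean on these libraries where they do the work, as an engineer would, in place of code of your own. Each camera call takes 0.05 s, during which the arm holds its last target. There are 200 camera calls.

## Working session

There is one attempt and no reset: what is moved stays moved. The work goes in short steps, each a Python script; the robot and the scene stay as the last script left them, time stands still between calls to the robot, and variables do not carry over. Pictures are saved under pics/ and viewed, at most 10 in all, crops included, and the job is handed in when it is done.

```bash
mkdir -p pics; ls; cat > h.py <<'E'
import numpy as np, cv2
from workcell import arm, claw, planner, viewer, order
def pts(c):
    v,u=np.mgrid[0:480,0:640]
    K=np.array([[c['fx'],0,c['cx']],[0,c['fy'],c['cy']],[0,0,1.]])
    n=cv2.undistortPoints(np.stack([u,v],-1).reshape(-1,1,2).astype(float),K,np.array([c['k1'],0,0,0.])).reshape(480,640,2)
    z=c['range_z'].astype(float)
    P=np.dstack([n*z[...,None],z])
    return (P-np.array(c['t']))@np.array(c['R']), n   # world points, rays
def on_plane(c,n,z):
    R=np.array(c['R']);o=-R.T@np.array(c['t'])
    d=np.append(n,1)@R if np.ndim(n)==1 else np.c_[n,np.ones(len(n))]@R
    return o+d*((z-o[2])/d[...,2])[...,None]
E
python3 - <<'E'
from h import *
for k in('top','side'):
    c=viewer.read_camera(k); cv2.imwrite(f'pics/{k}0.png',c['img']); np.save(f'{k}0.npy',c,allow_pickle=True)
    print(k,-np.array(c['R']).T@np.array(c['t']),c['fx'],c['k1'])
s=arm.read_state();print(s['clock'],s['tool_rot'],s['force'],arm.tip_extent)
E
```

```text
pics
top [0.43882181 0.01958518 1.19570194] 541.9532667936935 -0.08843415381157982
side [0.4857531  1.26298041 1.1457177 ] 594.0912802609481 0.03398988347841344
0.1 [-3.13979916e+00 -2.35429588e-04  4.64769227e-01] [-0.35986146  0.43185661 -0.10198736] 0.014
```

View pics/top0.png

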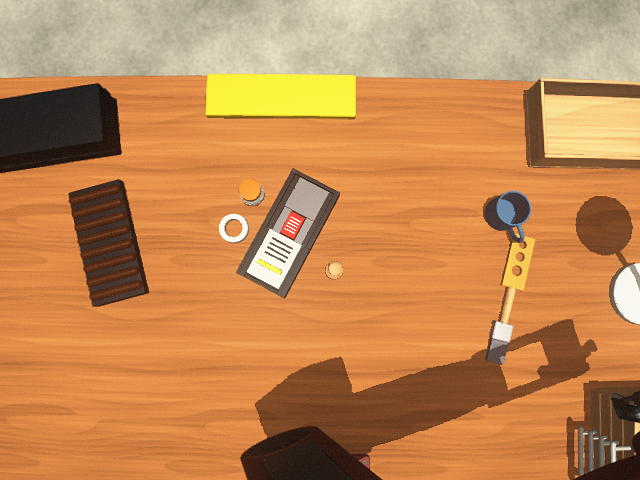

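View pics/side0.png

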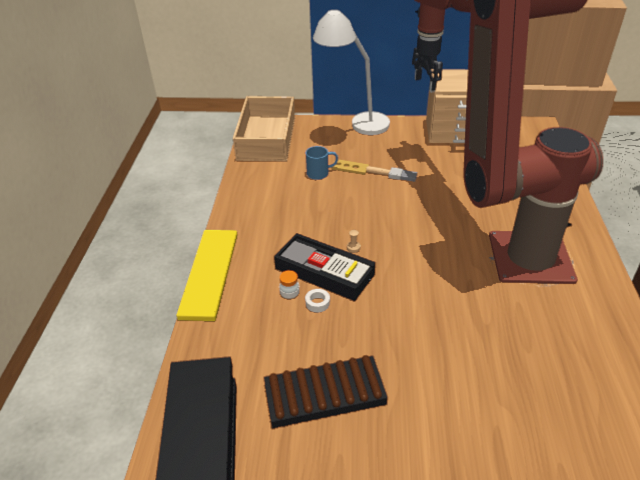

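The top view shows the humidifier centred near (288,232), its +x axis pointing up and to the right. The red tab is at (292,224), the yellow rib at (270,267), the jar at (250,190), the roll at (233,228) and the tamper at (334,270). I'll measure these next.

```bash
python3 - <<'E'
from h import *
for k,roi in(('top',(215,310,160,345)),('side',(225,305,265,385))):
    c=np.load(f'{k}0.npy',allow_pickle=True).item(); W,n=pts(c)
    hsv=cv2.cvtColor(c['img'],cv2.COLOR_BGR2HSV); H,S,V=[hsv[...,i].astype(int) for i in range(3)]
    a=np.zeros((480,640),bool); a[roi[0]-(55 if k=='top' else 0):roi[1],roi[2]:roi[3]]=1
    if k=='top': a[:,:236]=0; a[:,342:]=0
    masks={'tab':((H<6)|(H>174))&(S>170)&(V>100),'rib':(H>24)&(H<34)&(S>150)&(V>150)}
    o={}
    for (m,M),z in zip(masks.items(),(.043,.056)):
        M=(M&a).astype(np.uint8); N,L,st,_=cv2.connectedComponentsWithStats(M); j=1+st[1:,4].argmax(); 
        cn=max(cv2.findContours((L==j).astype(np.uint8),0,2)[0],key=cv2.contourArea)
        ij=cn[:,0]; p=on_plane(c,n[ij[:,1],ij[:,0]],z)
        r=cv2.minAreaRect((p[:,:2]*1000).astype(np.float32)); o[m]=np.array(r[0])
        print(k,m,st[j],'rect mm',np.round(r[0],1),np.round(r[1],1),round(r[2],1),'depth z',np.median(W[L==j],axis=0).round(4))
    d=o['tab']-o['rib']; print('rib->tab',d.round(1),np.hypot(*d),np.degrees(np.arctan2(d[1],d[0])))
    # whole body from depth, raised points
    b=(a&(W[...,2]>.028)&(W[...,2]<.075)&(V<245)); N,L,st,_=cv2.connectedComponentsWithStats(b.astype(np.uint8)); j=1+st[1:,4].argmax()
    r=cv2.minAreaRect((W[L==j][:,:2]*1000).astype(np.float32)); print('body',st[j],np.round(r[0],1),np.round(r[1],1),round(r[2],1))
    big=cv2.resize(c['img'][165:305,215:350] if k=='top' else c['img'][225:315,265:390],None,fx=4,fy=4,interpolation=2); cv2.imwrite(f'pics/{k}z.png',big)
E
```

```text
top tab [280 211  25  28 265] rect mm [596.4  68.2] [34.6 52.6] 62.7 depth z [0.5947 0.0683 0.0424]
top rib [258 259  24  15 111] rect mm [506.4 115.1] [53.8  9.4] 62.3 depth z [0.5068 0.1156 0.0554]
rib->tab [ 90.  -46.9] 101.51113913931155 -27.519138933065
body [ 236  168  104  130 4047] [581.1  77.2] [116.8 256.6] 62.5
side tab [308 252  21  16 111] rect mm [596.9  77.7] [42.8 50.2] 62.6 depth z [0.6001 0.08   0.0393]
side rib [346 261  11  14  54] rect mm [502.9 120.3] [56.8  9.7] 62.7 depth z [0.5041 0.1204 0.0543]
rib->tab [ 93.9 -42.6] 103.14643568436067 -24.417388878115634
body [ 274  233  102   61 3074] [578.1  79.1] [127.7 261. ] 62.7
```

View pics/topz.png

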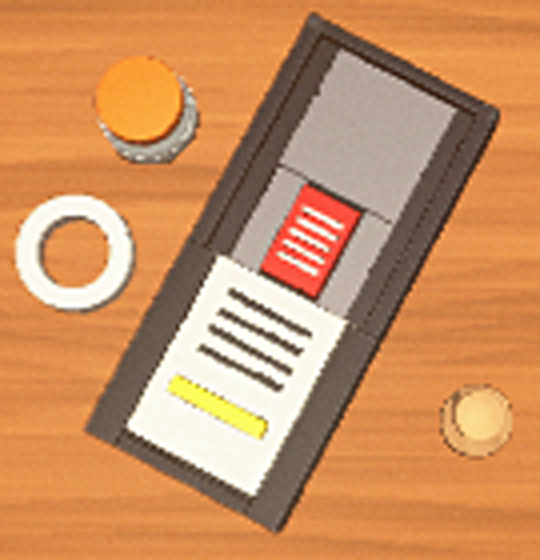

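The body rectangle measures 257 x 117 mm at 62.5°, which matches the given size. The tab lies 18 mm ahead of the body centre as it should, and the heights also agree. Next I'll press the tab with the fingers shut.

```bash
cat >> h.py <<'E'
yaw=np.radians(-27.4); u=np.array([np.cos(yaw),np.sin(yaw)]); tab=np.array([.5965,.0685]); C=tab-.018*u
def hp(x,z): return [*(C+u*x),z]
def F(): return np.array(arm.read_state()['force'])
E
python3 - <<'E'
from h import *
q=arm.read_state()['joint_positions']
Y=min((yaw,yaw+np.pi),key=lambda y:9 if (s:=planner.ik(hp(.018,.12),[np.pi,0,y])) is None else abs(s[5]-q[5]))
np.save('Y.npy',Y)
claw.command_gripper(0.0); print(arm.tip_extent,arm.read_state()['width'])
arm.goto(hp(.018,.16),[np.pi,0,Y]); arm.move_straight(hp(.018,.064))
arm.wait(.2); f0=F(); print(Y,f0.round(2))
z=.064
while z>.040:
    z-=.002 if z>.0485 else .001
    arm.move_straight(hp(.018,z),velocity=.02); s=arm.read_state(); f=F()-f0
    print(round(z,4),round(s['tool_pos'][2],4),f.round(1))
    if f[2]>12: break
arm.move_straight(hp(.018,.10),velocity=.2); print(arm.read_state()['clock'])
E
```

```text
0.014 0.0001312947340769415
2.663372438543347 [ 0.27 -0.04 -0.07]
0.062 0.0621 [-0.9 -0.4  0. ]
0.06 0.0597 [ 0.   0.4 -0.8]
0.058 0.0577 [-1.4 -0.1  0.6]
0.056 0.056 [-0.2  0.1  1.5]
0.054 0.054 [0.2 1.7 1. ]
0.052 0.0519 [-0.   0.7  1. ]
0.05 0.0499 [ 0.8 -0.7  0.6]
0.048 0.0477 [0.5 0.9 0.4]
0.047 0.0468 [ 0.4 -0.4  1.6]
0.046 0.0459 [-0.2  0.   1.6]
0.045 0.0448 [-0.5  1.1  1.4]
0.044 0.0445 [-2.4 -1.   6.4]
0.043 0.0444 [-7.3  0.3 12.9]
8.05
```

The stop came at tip height 0.0304, which is the fully-in height of 0.0305. Next I'll push the rib.

```bash
python3 - <<'E'
from h import *
arm.move_straight(hp(-.104,.10),velocity=.2)
c=viewer.read_camera('side'); W,_=pts(c); h=cv2.cvtColor(c['img'],cv2.COLOR_BGR2HSV)
m=np.zeros((480,640),bool); m[245:275,300:335]=1; m&=((h[...,0]<6)|(h[...,0]>174))&(h[...,1]>170)&(h[...,2]>80)
print('tab',m.sum(),np.median(W[m],axis=0).round(4) if m.any() else '')
arm.wait(.2); f0=F()
z=.075
while z>.0612:
    z-=.003; arm.move_straight(hp(-.104,max(z,.0612)),velocity=.04); f=F()-f0
    if f[2]>5: print('touch',z,f); arm.move_straight(hp(-.104,z+.003)); break
z=max(arm.read_state()['tool_pos'][2],.061)
print('z',z,f.round(1)); x=-.104
while x<-.070:
    x+=.004; arm.move_straight(hp(x,z),velocity=.04); f=F()-f0
    print(round(x,3),'along %.1f across %.1f z %.1f'%(f[:2]@u,f[:2]@[-u[1],u[0]],f[2]))
    if np.abs(f).max()>12: break
print(arm.read_state()['clock'])
c=viewer.read_camera('top'); cv2.imwrite('pics/p1.png',cv2.resize(c['img'][165:305,215:350],None,fx=4,fy=4,interpolation=2))
E
```

```text
tab 51 [0.6085 0.0742 0.0281]
z 0.061051597412258546 [0.1 0.3 0.8]
-0.1 along -0.2 across -0.9 z 0.1
-0.096 along -0.6 across -0.6 z 0.3
-0.092 along -0.9 across -0.1 z 0.5
-0.088 along -0.8 across 0.1 z 0.4
-0.084 along 0.0 across 0.1 z 0.7
-0.08 along -0.3 across 0.4 z 0.7
-0.076 along -0.1 across 0.2 z -0.2
-0.072 along -1.1 across 0.2 z -0.5
-0.068 along 0.3 across 0.9 z 1.0
13.1583
```

View pics/p1.png

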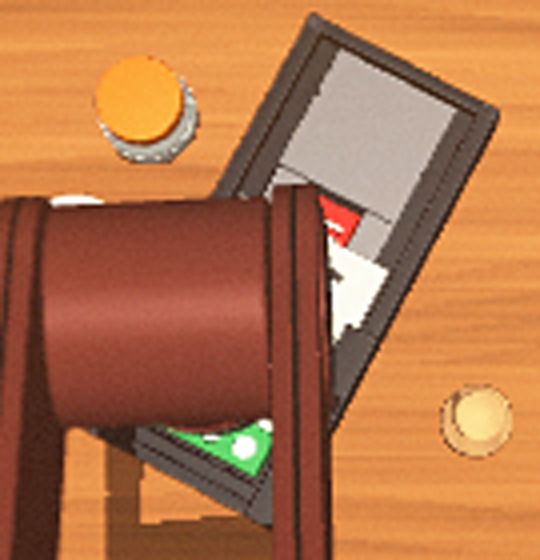

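The cover has moved forward over the red tab, its front corner at (385,265), and the green cartridge is showing at (240,445). The force is low, so I'll keep pushing.

```bash
python3 - <<'E'
from h import *
z=.061; x=-.068; f0=F()
while x<.0255:
    x=min(x+.006,.026); arm.move_straight(hp(x,z),velocity=.05); f=F()-f0
    if np.abs(f).max()>3: print(round(x,3),f.round(1))
    if np.abs(f).max()>12: break
arm.move_straight(hp(x-.008,z),velocity=.05)
arm.move_straight(hp(x-.008,.2),velocity=.2)
arm.goto([.35,-.35,.3],[np.pi,0,float(np.load('Y.npy'))]); print(x,arm.read_state()['clock'])
for k in('top','side'):
    c=viewer.read_camera(k); W,n=pts(c); hsv=cv2.cvtColor(c['img'],cv2.COLOR_BGR2HSV); H,S,V=[hsv[...,i].astype(int) for i in range(3)]
    d=W[...,:2]-C; hx=d@u; hy=d@np.array([-u[1],u[0]]); a=(abs(hx)<.128)&(abs(hy)<.05)&(W[...,2]>.02)
    for nm,m in(('rib',a&(H>24)&(H<34)&(S>150)&(V>150)),('white',a&(S<40)&(V>190)&(hx>-.015))):
        if m.any(): print(k,nm,m.sum(),'x',hx[m].min().round(4),np.median(hx[m]).round(4),hx[m].max().round(4),'y',np.median(hy[m]).round(4),'z',np.percentile(W[m][:,2],[5,50,95]).round(4))
    cv2.imwrite(f'pics/e{k}.png',cv2.resize(c['img'][165:305,215:350] if k=='top' else c['img'][220:325,265:395],None,fx=4,fy=4,interpolation=2))
E
```

```text
0.026 20.4083
top rib 105 x 0.0396 0.0449 0.0495 y 0.0003 z [0.0522 0.0553 0.0591]
top white 1721 x -0.0098 0.059 0.1179 y -0.0018 z [0.0287 0.0414 0.0452]
side rib 48 x 0.0352 0.0404 0.0473 y -0.0 z [0.0483 0.054  0.0583]
side white 609 x 0.0057 0.0631 0.1201 y 0.0033 z [0.036  0.0404 0.0452]
```

View pics/etop.png

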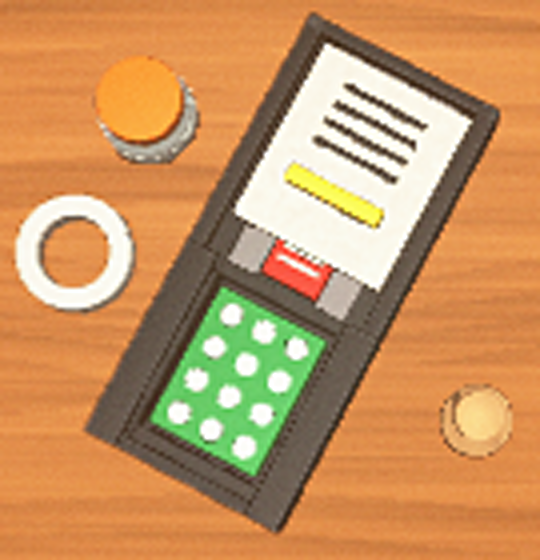

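View pics/eside.png

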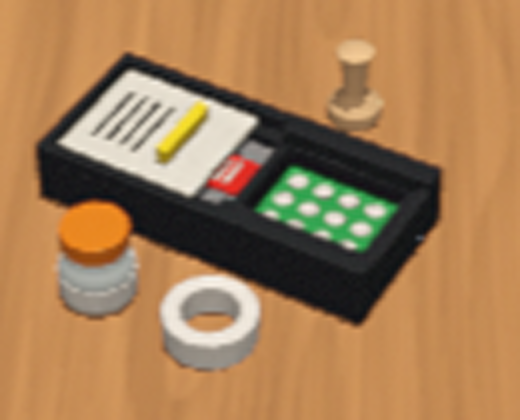

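Both views show the cover lying flat on the landing, with its rib at (333,195) in the top view, which puts its origin at about x +64. The green well is fully open at (240,380), the tab is in, and the bystanders have not moved.

```bash
python3 -c "
from workcell import order; print(order.finish_job())"
```

```text
the job is handed in; nothing more can be done
None
```

The job is handed in: the tab is pressed fully in, the cover lies flat on the landing at about x +64 with the well completely uncovered, and the bystanders beside it were not moved, all in about 20 s.

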